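Hold the loading plunger on the load cell

ROBOT

A 6-joint arm with a two-finger parallel gripper is mounted at the origin on the work surface. World frame = base frame: x ahead of the robot, y to its left, z up, the work surface at z = 0. Lengths are in m, angles in rad, forces in N, time in s.
With the tool pointing down it reaches from about 0.275 to 0.725 m from the base axis. Payload 15.9 kg.
Tool frame: the origin (TCP) lies at the very end of the fingers, on their centre line; the grasp point (between the pads) lies 19 mm behind it; z points along the fingers, y is the line along which they close (so a half turn about z gives the same grasp; the last joint's range is limited). The gripper opens to 85 mm and grips with 20 to 120 N. Pads are 22 mm wide; open, the fingers measure 114 mm over their backs; the gripper's body (76 mm by 85 mm) begins 54 mm behind the grasp point. The pads swing forward as they close: fully open they stand 13 mm farther back than shut.
Start: joints at [1.337, 0.213, -0.034, 1.323, 0, 1.571], TCP at [0.116, 0.486, 0.206] pointing down, gripper open.
Joint ranges: [-2.98, 2.98], [-0.74, 1.72], [-1.14, 1.35], [-2.1, 2.04], [-1.57, 1.44], [-3.14, 3.14]. Speed limits (rad/s): [1.89, 1.89, 2.39, 2.57, 3.14, 3.14].

INTERFACE

Orientations are given as a rotation vector (axis times angle).
In Python, from plant import monitor, cams, ticket gives the robot as it stands. The module is installed in compiled form; this text tells all that it offers.
- The arm moves only by the tool play_rows, never from a script. Its argument "plan" is one flat list of numbers, 5 for each row, row after row: the shift along the tool's x, y, z normalised to -1 to 1, where 1 is 80 mm, then the turn about the tool's z normalised to -1 to 1, where 1 is 180 degrees, then the opening, from -1 (shut) to 1 (fully open), so that 0 is half open. A call has 1 to 10 rows; each row shifts and turns the commanded pose from where the row before left it, along the tool's axes as they then stand; what a row does not reach is not made up. A row lasts 1/10 s, in which the tool goes at most 50 mm and 8.59 degrees, less where a joint would pass 70% of its speed; a pose out of reach is approached as far as the arm can. A call with a number of a shift or a turn outside -1 to 1 is refused whole. A call with a gripper value outside its range is refused whole. The fingers move at their own pace and stop on an object; "squeeze" is the grip in N (left out, the last holds). Time passes only in rows, so rows that do not move let the fingers close. It gives the time, the measured TCP pose, the force, the opening and the grip force at its end, in the units of the state.
- monitor.read_state(): the state, without advancing time (a new reading comes with each control period).
- cams.get_image(name): name is "scene" or "side" or "wrist"; returns the picture (480x640x3 uint8, blue, green, red); there is no depth.
- cams.camera_model(name): a dict with "camera_matrix" (3x3 intrinsics, pixels), "rvec" (rotation vector, rad) and "tvec" (3), from world to camera coordinates, as OpenCV has them. Camera axes: x right, y down, z forward; pixel columns grow to the right and rows downward; lengths in m; the calibration is good to about 2 mm. A picture is of the moment at which its call begins: read the wrist's pose just before it. camera_model takes no time and is no camera call; for the wrist camera it gives the pose at the moment of the call.
- ticket.sign_off(): hands the job in; it is judged then, once.
The state is a dict: "clock": time; "joint_positions": joint angles; "joint_vel": joint speeds; "joint_efforts": joint torques, N m; "ee_pos": TCP position; "orientation": TCP orientation; "force": force on the tool from outside, world axes, zero at the start; "torque": the same for the moment, N m; "opening": opening from 0.0 (shut) to 1.0 (fully open); "grasp_force": force on a finger pad.
Only numpy, scipy, OpenCV 4.12 (cv2) and the standard library are available. Lean on these libraries where they do the work, as an engineer would, in place of code of your own. Each camera call takes 0.05 s, during which the arm holds its last target. There are 200 camera calls.

TASK

Take the square-headed plunger out of the wooden rack, slide its rod down through the guide block of the load-cell stand onto the sprung anvil, and push the anvil down with a steady 12 N or so (8 to 16 N; more than 22 N harms the cell). Finish while still gripping the plunger and keeping up that push, so that a colleague can tighten the clamp screw; leave everything else where it is.

Things in the scene. Friction and masses are not known exactly. Their poses are not given: they have to be found in the camera images.
- plunger: Loose bare-steel loading plunger, 126 mm tall, about 0.32 kg, standing upright in one of the rack's three holes (which one varies). From below: round rod 16 mm in diameter and 80 mm long, its lowest 6 mm tapered to 10 mm; round flange 34 mm in diameter, 80 to 86 mm above the tip; square head 24 x 24 mm, 86 to 126 mm above the tip. Origin at the centre of the rod's tip, z up along the rod, x and y square to the head's flats. It may lean about 2 degrees in its hole.
- plunger_head (a point): Middle of the plunger's square head, on its axis, 108 mm above the tip: a good place to grip, across two opposite flats. Same axes as the plunger.
- plunger_tip (a point): Centre of the end of the plunger's rod (the plunger's origin).
- rack: Fixed wooden block 60 x 210 x 60 mm with three upright round holes in a row along its own y (at -65, 0 and 65 mm), 18 mm wide and 55 mm deep (5 mm floor). Origin at the centre of its underside on the bench. At the start the head's flats are parallel to the block's sides. Close the fingers along the block's x so that they pass beside the row. The plunger is free once lifted 55 mm.
- stand: Fixed load-cell stand: blue base plate 130 x 110 x 12 mm, round steel load cell 60 mm wide on it up to 42 mm, and above it an aluminium guide block 44 x 44 x 45 mm (66 to 111 mm above the bench) between two steel pillars 100 mm high, 42 mm to each side along its own y. A clamp screw is on the block's +x face. Origin at the centre of the base's underside, under the bore.
- guide_mouth (a point): Centre of the upper end of the guide block's upright bore, 111 mm above the bench. The bore is 17.5 mm wide and runs through the block's 45 mm. z up.
- anvil_top (a point): Centre of the top face of the sprung anvil, a dark steel disc 24 mm wide on the bore's axis, partly seen in the gap between load cell and guide block; 60 mm above the bench when free, that is 51 mm below the bore's mouth.
- anvil (a joint): How far the anvil is pushed down, in m: 0 free, 0.016 bottomed. It pushes back with 1 N as it leaves 0 and 1.2 N more for each mm: 8 N at 5.8 mm, 12 N at 9.2 mm, 16 N at 12.5 mm, 20 N at 16 mm, where it becomes hard. At 12 N the underside of the plunger's flange is 20 mm above the top of the guide block (29 mm at first touch).
- ball_pin: Another steel pin in the rack, same rod, round ball head 30 mm in diameter, 107 mm tall. Leave alone. Origin at its tip.
- disc_pin: Another steel pin in the rack, same rod, flat disc head 44 mm in diameter, 90 mm tall. Leave alone. Origin at its tip.
- handset: Black readout handset with keys, 150 x 85 x 32 mm, lying on the bench. Leave alone. Origin at the centre of its underside.
- spanner: Steel spanner 150 mm long lying on the bench between rack and stand. Leave alone. Its origin lies at its underside.
Not all that is in view belongs to the job. What is shaped like the plunger but green is not meant. Several things look just like the stand: the one meant starts farthest from the robot's base.

How it is judged:
By the outcome, as a careful person would: the job done as asked, in the order asked, and still so for the second after the job is handed in, while the arm keeps its last pose, push and grip.
It also fails if it takes over 48 s, if anything falls off the work surface, if the arm or the gripper's body presses on something with over 40 N, if the wrist force passes 120 N, or if a joint passes its speed limit or range.

## Working session

There is one attempt and no reset: what is moved stays moved. The work goes in short steps, Python scripts to look and compute and a tool call to move; the robot and the scene stay as the last step left them, time stands still between calls to the robot, and variables do not carry over. Pictures are saved under pics/ and viewed, at most 10 in all, crops included, and the job is handed in when it is done.

Besides the shell and the picture viewer there is one more tool, called after ">>>" by a JSON object that holds its "api" and its "payload". play_rows: Moves the arm, as the interface text tells. Scaled input: -1 to 1 covers 80 mm each way for a shift and 180 degrees each way for a turn. Its arguments: {"type":"object","properties":{"plan":{"type":"array"},"squeeze":{"type":"number"}},"required":["plan"]}

```bash
mkdir -p pics
cat > h.py <<'E'
import numpy as np,cv2
from plant import monitor,cams,ticket
def ray(m,uv):
    K=np.array(m["camera_matrix"],float);R=cv2.Rodrigues(np.array(m["rvec"],float))[0];t=np.array(m["tvec"],float).ravel()
    d=R.T@np.linalg.inv(K)@np.array([uv[0],uv[1],1.]);return -R.T@t,d/np.linalg.norm(d)
def plane(m,uv,z):
    o,d=ray(m,uv);return o+d*(z-o[2])/d[2]
def tri(pairs):
    A=0;b=0
    for m,uv in pairs:
        o,d=ray(m,uv);P=np.eye(3)-np.outer(d,d);A=A+P;b=b+P@o
    return np.linalg.solve(A,b)
def proj(m,p):
    return cv2.projectPoints(np.array(p,float).reshape(-1,3),np.array(m["rvec"],float),np.array(m["tvec"],float),np.array(m["camera_matrix"],float),None)[0].reshape(-1,2)
E
python3 - <<'E'
from h import *
np.set_printoptions(precision=3,suppress=True)
for n in("scene","side","wrist"):
    m=cams.camera_model(n);cv2.imwrite(f"pics/{n}0.png",cams.get_image(n));print(n,ray(m,(320,240)),m["camera_matrix"][0][0])
s=monitor.read_state();print(s)
E
```

```text
scene (array([ 0.911, -0.414,  0.739]), array([-0.392,  0.509, -0.766])) 530.0402636399612
side (array([ 0.392, -0.532,  0.668]), array([ 0.202,  0.657, -0.726])) 494.71283740756695
wrist (array([0.038, 0.504, 0.373]), array([ 0.31 , -0.087, -0.947])) 370.4032365261128
{'clock': 0.15, 'joint_positions': array([ 1.337,  0.213, -0.035,  1.324,  0.   ,  1.571]), 'joint_vel': array([ 0.   , -0.003,  0.001, -0.   , -0.   ,  0.   ]), 'joint_efforts': array([ -0.001, -68.641,  48.725,   0.013,   0.   ,   0.   ]), 'ee_pos': array([0.116, 0.486, 0.206]), 'orientation': array([-0.366, -3.12 ,  0.001]), 'force': array([-0.063, -0.397, -0.452]), 'torque': array([ 0.023, -0.041,  0.014]), 'grasp_force': 0.0, 'opening': 0.9991093626611127}
```

View pics/scene0.png

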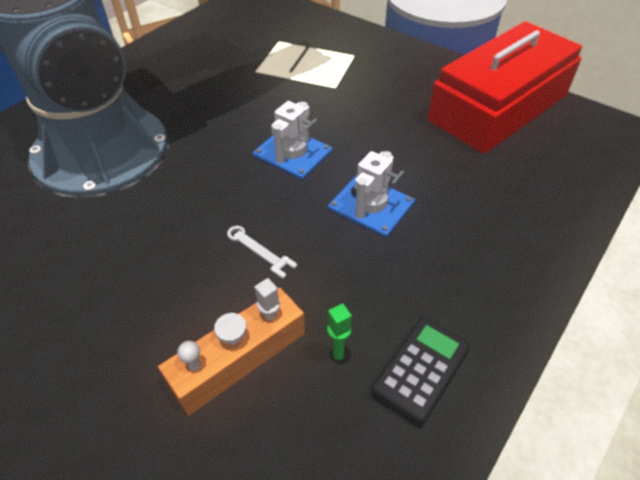

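View pics/side0.png

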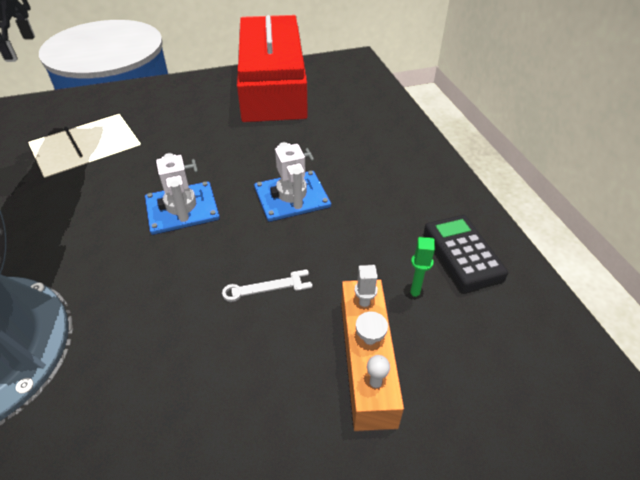

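The scene view shows the rack, with the ball pin at (189,352), the disc pin at (231,330) and the square steel plunger at (267,295). A green lookalike is at (340,320). There are two stands, at (375,185) and (290,130). In the side view the plunger is at (367,282), the green one at (424,265), and the stands at (290,180) and (175,190). Next I'll make the confirming crop and triangulate.

Run:
```python
from h import *
np.set_printoptions(precision=4,suppress=True)
a=cv2.imread("pics/scene0.png");b=cv2.imread("pics/side0.png")
def c(i,x,y,w,h):return cv2.resize(i[y:y+h,x:x+w],(400,300),interpolation=cv2.INTER_CUBIC)
cv2.imwrite("pics/crop1.png",np.vstack([np.hstack([c(a,235,270,80,60),c(b,327,255,80,60)]),np.hstack([c(a,320,140,100,75),c(b,240,135,100,75)])]))
ms,md=cams.camera_model("scene"),cams.camera_model("side")
for i,m in((a,ms),(b,md)):
    hsv=cv2.cvtColor(i,cv2.COLOR_BGR2HSV)
    k=cv2.inRange(hsv,(105,150,80),(125,255,255));n,l,st,ce=cv2.connectedComponentsWithStats(k)
    for j in range(1,n):
        if 500<st[j,4]<9000:
            P=[plane(m,p,.012) for p in cv2.boxPoints(cv2.minAreaRect(np.argwhere(l==j)[:,::-1].astype(np.float32)))]
            h=cv2.convexHull(np.argwhere(l==j)[:,::-1].astype(np.int32))
            W=np.array([plane(m,p[0],.012)[:2] for p in h.astype(float)],np.float32);r=cv2.minAreaRect(W)
            print("blue",ce[j],r,np.linalg.norm(r[0]))
    k=cv2.inRange(hsv,(8,120,90),(22,255,255));n,l,st,ce=cv2.connectedComponentsWithStats(k)
    for j in range(1,n):
        if st[j,4]>1500:print("orange",ce[j],st[j])
    # coarse
for name,u,v in(("head top",(266,287),(368,270)),("stand far",(376,158),(290,150)),("stand near",(292,107),(172,160)),("rackball",(189,350),(378,367)),("disc",(231,326),(371,326))):print(name,tri([(ms,u),(md,v)]))
```

```text
blue [ 8.3684 85.4118] ((-0.3687255382537842, 0.03144664317369461), (0.0524020791053772, 0.2547098696231842), 58.38686752319336) 0.370064067328127
blue [294.5377 156.9469] ((0.3447721600532532, 0.22788850963115692), (0.13180425763130188, 0.11265558749437332), 3.108211040496826) 0.41328079458123373
blue [373.2981 209.6403] ((0.5618777871131897, 0.19965289533138275), (0.13135194778442383, 0.11398341506719589), 2.106851816177368) 0.5962951670652874
orange [232.976  354.4163] [ 158  287  147  128 6750]
blue [114.6177  74.6107] ((0.2116103172302246, 0.8279502987861633), (0.3036177158355713, 0.13621702790260315), 7.3454999923706055) 0.8545645813034691
blue [291.4703 198.7984] ((0.5565229058265686, 0.19825080037117004), (0.13077569007873535, 0.11794129759073257), 2.249070405960083) 0.5907800983085477
blue [181.9476 210.372 ] ((0.340842068195343, 0.2268105447292328), (0.12996028363704681, 0.11822683364152908), 2.100428342819214) 0.4094097442074995
orange [369.9703 366.6058] [ 342  279   62  152 5122]
head top [ 0.5896 -0.1217  0.1294]
stand far [0.5591 0.2065 0.1162]
stand near [0.3461 0.2356 0.117 ]
rackball [ 0.5567 -0.2478  0.0951]
disc [ 0.5727 -0.1836  0.0879]
```

View pics/crop1.png

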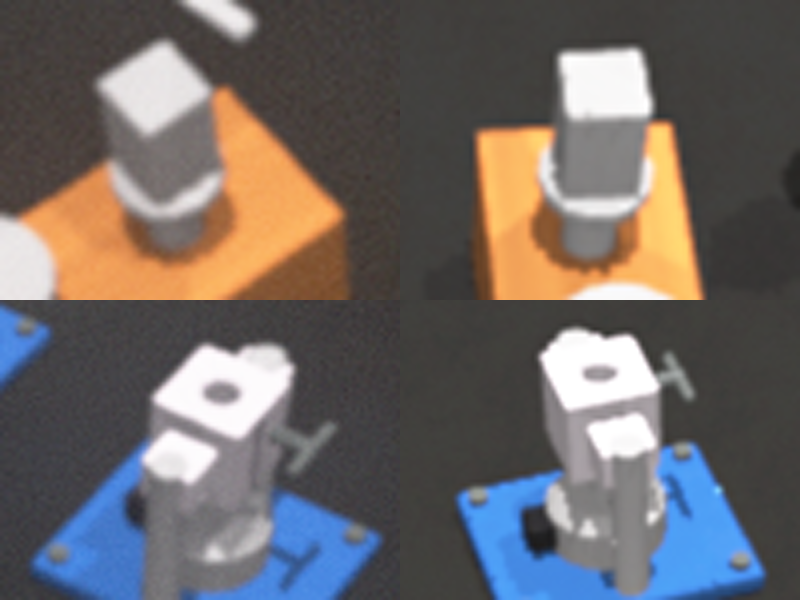

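The crop settles the choice. The square bare-steel plunger has its head-top centre at scene (266,287.6) and side (367.6,271.4). The two stand candidates are scene (375,163), 0.596 m from the base, and scene (292,107), 0.41 m from the base. I'm using the farther one, with its bore mouth at scene (375.5,163) and side (290,153.2). I'll swing toward the rack and take the closer measurement on the way.

>>> {"api": "play_rows", "payload": {"plan": [-0.56, -0.026, -0.06, 0.029, 1, -0.56, -0.026, -0.06, 0.029, 1, -0.56, -0.026, -0.06, 0.029, 1, -0.56, -0.026, -0.06, 0.029, 1, -0.56, -0.026, -0.06, 0.029, 1, -0.56, -0.026, -0.06, 0.029, 1, -0.56, -0.026, -0.06, 0.029, 1, -0.56, -0.026, -0.06, 0.029, 1, -0.56, -0.026, -0.06, 0.029, 1, -0.56, -0.026, -0.06, 0.029, 1]}}

```text
clock: 1.15
ee_pos: [0.4508, 0.2089, 0.2539]
orientation: [-1.707, -2.637, 0.001]
force: [0.5, 1.2, 1.2]
opening: 1.0
grasp_force: 0.0
```

```bash
cat >> h.py <<'E'
def toolR():
    s=monitor.read_state();return np.array(s["ee_pos"]),cv2.Rodrigues(np.array(s["orientation"]))[0]
def go(target,yaw=None):
    p,R=toolR();d=R.T@(np.array(target)-p);print("pos",p,"y-yaw",np.degrees(np.arctan2(R[1,1],R[0,1])),"tilt",R[:2,2],"tool shift units",d/.08)
    if yaw is not None:
        w=(yaw-np.degrees(np.arctan2(R[1,1],R[0,1]))+90)%180-90;print("turn units",-w/180)
E
python3 - <<'E'
from h import *
np.set_printoptions(precision=4,suppress=True)
ms,md=cams.camera_model("scene"),cams.camera_model("side")
print("head",tri([(ms,(266,287.6)),(md,(367.6,271.4))]),"bore",tri([(ms,(375.5,163)),(md,(290,153.2))]))
A=np.array([[97,85],[165,40],[210,92],[150,135]])/5+[235,270];B=np.array([[158,52],[240,48],[252,112],[162,118]])/5+[327,255]
for m,q in((ms,A),(md,B)):
    P=np.array([plane(m,x,.131)[:2] for x in q]);print(P.mean(0))
    for k in range(4):
        e=P[(k+1)%4]-P[k];print(np.linalg.norm(e),np.degrees(np.arctan2(e[1],e[0])))
# orange rack top outline edges (side view)
go([.59,-.122,.25],-15)
E
```

```text
head [ 0.5891 -0.1216  0.1268] bore [0.5594 0.2063 0.107 ]
[ 0.5916 -0.124 ]
0.02361472853014894 77.4505575681843
0.022482550307021325 -15.6075765638441
0.021191573641410832 -100.8898132032495
0.02309719630323164 170.50969222451204
[ 0.5875 -0.1242]
0.023494870667278206 -13.22334534389374
0.02343772169753032 -103.26131743411317
0.02525804259746754 167.98448137633827
0.02403561983454832 72.5461370297865
pos [0.4508 0.2089 0.2539] y-yaw 24.186964546662573 tilt [-0.0004 -0.0002] tool shift units [-4.4857 -0.1069  0.0485]
turn units 0.21770535859256984
```

>>> {"api": "play_rows", "payload": {"plan": [-0.44, 0.123, 0.005, 0.021, 1, -0.44, 0.123, 0.005, 0.021, 1, -0.44, 0.123, 0.005, 0.021, 1, -0.44, 0.123, 0.005, 0.021, 1, -0.44, 0.123, 0.005, 0.021, 1, -0.44, 0.123, 0.005, 0.021, 1, -0.44, 0.123, 0.005, 0.021, 1, -0.44, 0.123, 0.005, 0.021, 1, -0.44, 0.123, 0.005, 0.021, 1, -0.44, 0.123, 0.005, 0.021, 1]}}

```text
clock: 2.15
ee_pos: [0.5904, -0.1214, 0.2495]
orientation: [-2.468, -1.944, 0.001]
force: [0.2, 0.1, 0.6]
opening: 1.004
grasp_force: 0.0
```

>>> {"api": "play_rows", "payload": {"plan": [0, 0, 0, 0, 1, 0, 0, 0, 0, 1]}}

```text
clock: 2.35
ee_pos: [0.5901, -0.1205, 0.2495]
orientation: [-2.466, -1.945, 0.001]
force: [0.4, 0.2, 0.7]
opening: 1.002
grasp_force: 0.0
```

Run:
```python
from h import *
np.set_printoptions(precision=4,suppress=True)
m=cams.camera_model("wrist");i=cams.get_image("wrist");cv2.imwrite("pics/w1.png",i)
print(proj(m,[[.589,-.122,.131],[.589,-.122,.085]]))
print({k:m[k] for k in("rvec","tvec")});go([.589,-.122,.25],-13.5)
```

```text
[[325.0617 218.5774]
 [324.9691 205.1819]]
{'rvec': array([-2.8134,  0.3322,  0.0534]), 'tvec': array([-0.6002, -0.0343,  0.4274])}
pos [ 0.5901 -0.1196  0.2497] y-yaw -13.37859024904201 tilt [-0.0005  0.0004] tool shift units [-0.0322 -0.0071 -0.0032]
turn units 0.0006744986164333018
```

View pics/w1.png

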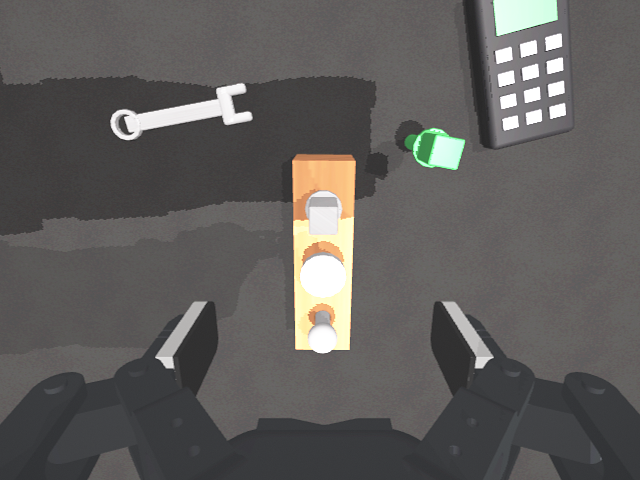

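The wrist view shows the square head's top face from about (309,205) to (338,234), and the rack sides run parallel to the image columns, so the yaw is right. I'll triangulate it against the two fixed views.

Run:
```python
from h import *
np.set_printoptions(precision=4,suppress=True)
i=cv2.imread("pics/w1.png");m=cams.camera_model("wrist")
g=i[195:245,295:350];hsv=cv2.cvtColor(g,cv2.COLOR_BGR2HSV)
for r in (200,206,212,218,224,230,234,236):print(r,[(int(x)) for x in i[r,302:346:3].mean(1)])
print([int(x) for x in i[196:240:2,323].mean(1)])
ms,md=cams.camera_model("scene"),cams.camera_model("side")
h=tri([(ms,(266,287.6)),(md,(367.6,271.4)),(m,(323.2,220))]);print(h,plane(m,(323.2,220),.131))
go([h[0],h[1],.096],-13.5)
```

```text
200 [150, 152, 198, 169, 171, 171, 172, 173, 175, 176, 178, 175, 242, 191, 191]
206 [151, 179, 185, 189, 189, 183, 184, 184, 183, 185, 184, 184, 226, 221, 191]
212 [150, 169, 191, 241, 242, 241, 240, 238, 240, 239, 238, 242, 232, 218, 181]
218 [151, 151, 174, 240, 239, 240, 240, 242, 240, 240, 239, 240, 234, 176, 192]
224 [226, 228, 224, 239, 238, 239, 239, 239, 239, 239, 242, 239, 231, 236, 236]
230 [237, 238, 234, 236, 235, 237, 237, 237, 239, 239, 239, 239, 229, 237, 236]
234 [225, 228, 237, 232, 233, 232, 234, 236, 237, 238, 227, 234, 236, 237, 237]
236 [226, 228, 230, 230, 237, 234, 237, 236, 235, 236, 236, 235, 236, 237, 237]
[241, 172, 173, 175, 176, 184, 237, 240, 238, 240, 240, 242, 239, 240, 239, 238, 239, 237, 237, 236, 236, 236]
[ 0.5884 -0.1224  0.1278] [ 0.5873 -0.122   0.131 ]
pos [ 0.5901 -0.1196  0.2497] y-yaw -13.37859024904201 tilt [-0.0005  0.0004] tool shift units [-0.039  -0.0119  1.9218]
turn units 0.0006744986164333018
```

>>> {"api": "play_rows", "payload": {"plan": [-0.04, -0.016, 0, 0, 1, 0, 0, 0.4, 0, 1, 0, 0, 0.4, 0, 1, 0, 0, 0.4, 0, 1, 0, 0, 0.4, 0, 1, 0, 0, 0.32, 0, 1, 0, 0, 0, 0, 1]}}

```text
clock: 3.1
ee_pos: [0.586, -0.1214, 0.0935]
orientation: [-2.461, -1.947, 0.005]
force: [-0.5, 0.3, 0.3]
opening: 1.002
grasp_force: 0.0
```

>>> {"api": "play_rows", "payload": {"plan": [0, 0, 0, 0, -1, 0, 0, 0, 0, -1, 0, 0, 0, 0, -1, 0, 0, 0, 0, -1, 0, 0, 0, 0, -1, 0, 0, 0, 0, -1, 0, 0, 0, 0, -1, 0, 0, 0, 0, -1], "squeeze": 60}}

```text
clock: 3.9
ee_pos: [0.589, -0.1229, 0.0975]
orientation: [2.464, 1.946, 0.002]
force: [-1.5, 0.2, 7.3]
opening: 0.256
grasp_force: 58.7
```

>>> {"api": "play_rows", "payload": {"plan": [0, 0, -0.05, 0, -1, 0, 0, -0.1, 0, -1, 0, 0, -0.2, 0, -1, 0, 0, -0.3, 0, -1, 0, 0, -0.3, 0, -1, 0, 0, -0.3, 0, -1, 0, 0, -0.3, 0, -1, 0, 0, -0.3, 0, -1, 0, 0, -0.3, 0, -1, 0, 0, -0.3, 0, -1]}}

```text
clock: 4.9
ee_pos: [0.588, -0.1226, 0.2939]
orientation: [2.465, 1.947, 0.0]
force: [-0.1, -0.3, -2.9]
opening: 0.253
grasp_force: 59.3
```

Run:
```python
from h import *
np.set_printoptions(precision=4,suppress=True)
print(monitor.read_state()["force"]);go([.559,.2,.27])
```

```text
[-0.1016 -0.2998 -2.9187]
pos [ 0.588  -0.1226  0.2939] y-yaw -13.398207063213839 tilt [ 0.0002 -0.    ] tool shift units [ 3.8392 -1.2866  0.299 ]
```

>>> {"api": "play_rows", "payload": {"plan": [0.2, -0.065, 0, 0, -1, 0.4, -0.135, 0, 0, -1, 0.45, -0.15, 0, 0, -1, 0.45, -0.15, 0, 0, -1, 0.45, -0.15, 0, 0, -1, 0.45, -0.15, 0, 0, -1, 0.45, -0.15, 0, 0, -1, 0.45, -0.15, 0, 0, -1, 0.4, -0.135, 0.2, 0, -1, 0.2, -0.065, 0.1, 0, -1]}}

```text
clock: 5.9
ee_pos: [0.558, 0.2079, 0.2667]
orientation: [-2.462, -1.949, 0.002]
force: [0.8, -0.1, -2.8]
opening: 0.26
grasp_force: 59.4
```

>>> {"api": "play_rows", "payload": {"plan": [0, 0, 0, 0, -1, 0, 0, 0, 0, -1, 0, 0, 0, 0, -1]}}

```text
clock: 6.2
ee_pos: [0.5596, 0.204, 0.2688]
orientation: [2.466, 1.946, 0.0]
force: [-0.0, 0.6, -3.6]
opening: 0.259
grasp_force: 59.4
```

Run:
```python
from h import *
np.set_printoptions(precision=4,suppress=True)
go([.559,.206,.27])
for n in("scene","side","wrist"):cv2.imwrite(f"pics/{n}1.png",cams.get_image(n))
a,b,w=[cv2.imread(f"pics/{n}1.png") for n in("scene","side","wrist")]
def c(i,x,y,w,h):return cv2.resize(i[y:y+h,x:x+w],(400,300),interpolation=cv2.INTER_CUBIC)
M=[cams.camera_model(n) for n in("scene","side","wrist")]
print([proj(m,[[.559,.206,.181],[.559,.206,.111]]) for m in M])
q=proj(M[2],[[.559,.206,.15]])[0].astype(int);print(q)
x=min(max(q[0]-100,0),440);y=min(max(q[1]-75,0),330);print(x,y)
cv2.imwrite("pics/crop2.png",np.vstack([np.hstack([c(a,320,90,120,90),c(b,230,80,120,90)]),np.hstack([c(w,x,y,200,150),c(w,0,0,640,480)])]))
```

```text
pos [0.5596 0.204  0.2688] y-yaw -13.450394946436464 tilt [ 0.0004 -0.0001] tool shift units [ 0.0223 -0.0125 -0.0154]
[array([[378.4024, 129.586 ],
       [375.3898, 161.3493]]), array([[288.1022, 119.3962],
       [289.7604, 151.5812]]), array([[324.3976, 225.3847],
       [324.2774, 203.1897]])]
[324 214]
224 139
```

View pics/crop2.png

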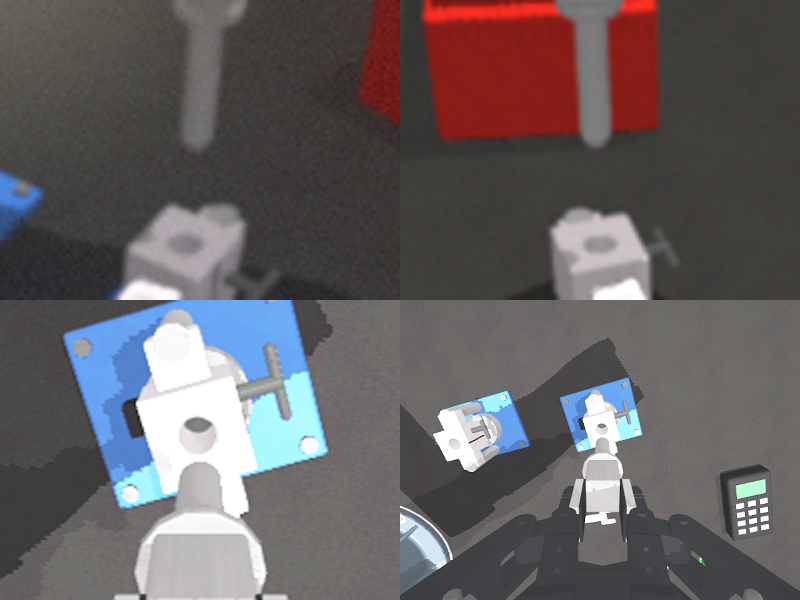

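All three views show the rod hanging over the guide. The bore mouth is at scene (375.2,163.2), side (290,153.2) and wrist (323.5,206.5). The tip is near scene (378.8,133) and side (288.8,122). Next I'll measure the tip's offset from the bore and the rod's lean.

Run:
```python
from h import *
np.set_printoptions(precision=4,suppress=True)
M={n:cams.camera_model(n) for n in("scene","side","wrist")}
a,b=[cv2.imread(f"pics/{n}1.png") for n in("scene","side")]
ax={}
for n,i,x0,x1,r0,r1 in(("scene",a,365,400,98,138),("side",b,272,306,86,126)):
    g=cv2.GaussianBlur(i,(3,3),0).astype(int)
    k=((g.min(2)>(78 if n=="scene" else 72))).astype(np.uint8)
    S=[]
    for r in range(r0,r1):
        c=np.flatnonzero(k[r,x0:x1])
        if len(c)>3:S.append((r,c.mean()+x0,len(c)))
    S=np.array(S);print(n,S[::4],S[-4:])
    f=np.polyfit(S[2:-8,0],S[2:-8,1],1);ax[n]=(f,S[-1,0]);print(f)
# axis = intersection of the two viewing planes; expected if plumb
N=[]
for n in ax:
    f,_=ax[n];o,d1=ray(M[n],(np.polyval(f,90),90));_,d2=ray(M[n],(np.polyval(f,130),130));N.append(np.cross(d1,d2)/np.linalg.norm(np.cross(d1,d2)));
    ax[n]+=(o,)
u=np.cross(N[0],N[1]);u/=u[2];print("axis dir",u,"lean deg",np.degrees(np.arctan(u[:2])))
for z in(.178,.181,.25):
    xy=np.linalg.solve(np.array(N)[:,:2],[N[k]@ax[n][2]-N[k][2]*z for k,n in enumerate(ax)]);print("axis at",z,xy)
tip=tri([(M["scene"],(378.8,133.2)),(M["side"],(288.8,122))]);bore=tri([(M["scene"],(375.2,163.2)),(M["side"],(290,153.2))]);b3=tri([(M["scene"],(375.2,163.2)),(M["side"],(290,153.2)),(M["wrist"],(323.5,206.5))])
print("tip",tip,"bore",bore,b3, "wrist@.111",plane(M["wrist"],(323.5,206.5),.111),"sc/si",plane(M["scene"],(375.2,163.2),.111),plane(M["side"],(290,153.2),.111));go([bore[0],bore[1],.2])
```

```text
scene [[ 98.  381.5  12. ]
 [102.  381.   11. ]
 [106.  381.   11. ]
 [110.  380.   11. ]
 [114.  380.   11. ]
 [118.  380.   11. ]
 [122.  379.5  10. ]
 [126.  379.   11. ]
 [130.  378.5  10. ]
 [134.  379.    5. ]] [[131.  378.5  10. ]
 [132.  378.5   8. ]
 [133.  379.    7. ]
 [134.  379.    5. ]]
[ -0.0864 389.8727]
side [[ 86.  286.5  10. ]
 [ 90.  287.    9. ]
 [ 94.  287.    9. ]
 [ 98.  287.    9. ]
 [102.  287.5  10. ]
 [106.  287.5  10. ]
 [110.  288.    9. ]
 [114.  288.    9. ]
 [118.  288.    9. ]
 [122.  288.    7. ]] [[121.  288.    9. ]
 [122.  288.    7. ]
 [123.  288.5   6. ]
 [124.  288.5   4. ]]
[  0.05   282.3483]
axis dir [-0.0016 -0.0115  1.    ] lean deg [-0.0916 -0.6605]
axis at 0.178 [0.5594 0.2062]
axis at 0.181 [0.5594 0.2062]
axis at 0.25 [0.5593 0.2054]
tip [0.5603 0.2063 0.1746] bore [0.5593 0.2055 0.1074] [0.5588 0.2034 0.1091] wrist@.111 [0.5576 0.2032 0.111 ] sc/si [0.5614 0.2017 0.111 ] [0.5582 0.201  0.111 ]
pos [0.5597 0.2041 0.2688] y-yaw -13.467899008563258 tilt [0.0006 0.0001] tool shift units [ 0.0159 -0.0105  0.8603]
```

>>> {"api": "play_rows", "payload": {"plan": [-0.008, 0, 0.1, 0, -1, 0, 0, 0.2, 0, -1, 0, 0, 0.2, 0, -1, 0, 0, 0.14, 0, -1, 0, 0, 0, 0, -1, 0, 0, 0, 0, -1]}}

```text
clock: 6.95
ee_pos: [0.5593, 0.2042, 0.2175]
orientation: [2.465, 1.947, 0.0]
force: [-0.3, -0.4, -3.3]
opening: 0.257
grasp_force: 59.4
```

Run:
```python
from h import *
np.set_printoptions(precision=4,suppress=True)
go([.5594,.2034,.15])
for n in("scene","side","wrist"):cv2.imwrite(f"pics/{n}2.png",cams.get_image(n))
a,b,w=[cv2.imread(f"pics/{n}2.png") for n in("scene","side","wrist")]
def c(i,x,y,w,h):return cv2.resize(i[y:y+h,x:x+w],(400,300),interpolation=cv2.INTER_CUBIC)
cv2.imwrite("pics/crop3.png",np.vstack([np.hstack([c(a,345,125,60,45),c(b,260,115,60,45)]),np.hstack([c(w,264,154,120,90),c(w,0,0,640,480)])]))
```

```text
pos [0.5593 0.2042 0.2175] y-yaw -13.40407510807356 tilt [ 0. -0.] tool shift units [-0.009   0.004   0.8437]
```

View pics/crop3.png

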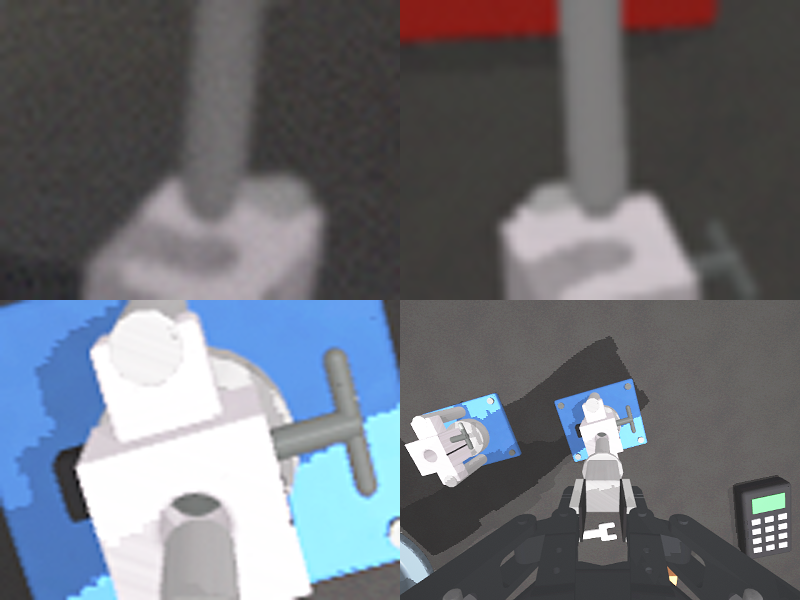

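The crop shows the tip just short of the bore. In the wrist view the far half of the bore mouth shows at about (325,207) with the rod tip centre at (323,213). In the scene view the rod axis passes about 1 mm right of the bore. I'll nudge about 1.3 mm toward -y and enter slowly.

>>> {"api": "play_rows", "payload": {"plan": [-0.016, 0.004, 0.05, 0, -1, 0, 0, 0.05, 0, -1, 0, 0, 0.05, 0, -1, 0, 0, 0.05, 0, -1, 0, 0, 0.05, 0, -1, 0, 0, 0.05, 0, -1, 0, 0, 0, 0, -1]}}

```text
clock: 7.8
ee_pos: [0.559, 0.2029, 0.1925]
orientation: [-2.465, -1.947, 0.001]
force: [-1.1, 0.5, -3.9]
opening: 0.258
grasp_force: 59.4
```

>>> {"api": "play_rows", "payload": {"plan": [0, 0, 0.04, 0, -1, 0, 0, 0, 0, -1]}}

```text
clock: 8.0
ee_pos: [0.5591, 0.203, 0.1897]
orientation: [-2.465, -1.947, 0.0]
force: [0.1, 0.3, -4.4]
opening: 0.257
grasp_force: 59.4
```

>>> {"api": "play_rows", "payload": {"plan": [0, 0, 0.06, 0, -1, 0, 0, 0.06, 0, -1, 0, 0, 0.06, 0, -1, 0, 0, 0.06, 0, -1, 0, 0, 0.06, 0, -1, 0, 0, 0, 0, -1]}}

```text
clock: 8.6
ee_pos: [0.5589, 0.2029, 0.1652]
orientation: [-2.465, -1.947, 0.002]
force: [-1.1, 1.1, -3.6]
opening: 0.258
grasp_force: 59.4
```

>>> {"api": "play_rows", "payload": {"plan": [0, 0, 0.06, 0, -1, 0, 0, 0.04, 0, -1, 0, 0, 0, 0, -1, 0, 0, 0, 0, -1]}}

```text
clock: 9.0
ee_pos: [0.5592, 0.203, 0.1579]
orientation: [-2.465, -1.947, 0.0]
force: [-1.2, 0.1, -5.1]
opening: 0.257
grasp_force: 59.4
```

>>> {"api": "play_rows", "payload": {"plan": [0, 0, 0.05, 0, -1, 0, 0, 0.05, 0, -1, 0, 0, 0, 0, -1, 0, 0, 0, 0, -1]}}

```text
clock: 9.4
ee_pos: [0.5593, 0.203, 0.1501]
orientation: [2.465, 1.947, 0.0]
force: [-2.1, 1.1, 0.2]
opening: 0.256
grasp_force: 59.8
```

>>> {"api": "play_rows", "payload": {"plan": [0, 0, 0.04, 0, -1, 0, 0, 0, 0, -1, 0, 0, 0, 0, -1]}}

```text
clock: 9.7
ee_pos: [0.5594, 0.2031, 0.147]
orientation: [2.465, 1.947, 0.001]
force: [-1.8, 0.4, 2.5]
opening: 0.255
grasp_force: 60.1
```

>>> {"api": "play_rows", "payload": {"plan": [0, 0, 0.03, 0, -1, 0, 0, 0, 0, -1, 0, 0, 0, 0, -1]}}

```text
clock: 10.0
ee_pos: [0.5594, 0.2032, 0.1447]
orientation: [2.465, 1.947, 0.001]
force: [-3.0, 1.1, 5.7]
opening: 0.261
grasp_force: 60.4
```

>>> {"api": "play_rows", "payload": {"plan": [0, 0, 0.03, 0, -1, 0, 0, 0, 0, -1, 0, 0, 0, 0, -1, 0, 0, 0, 0, -1, 0, 0, 0, 0, -1]}}

```text
clock: 10.5
ee_pos: [0.5595, 0.2033, 0.1426]
orientation: [2.465, 1.947, 0.002]
force: [-3.5, 2.2, 8.1]
opening: 0.255
grasp_force: 60.8
```

Run:
```python
from h import *
np.set_printoptions(precision=4,suppress=True)
F=[]
def c(i,x,y,w,h):return cv2.resize(i[y:y+h,x:x+w],(400,300),interpolation=cv2.INTER_CUBIC)
for k in range(6):
    i=cams.get_image(("scene","side")[k%2]);F.append(monitor.read_state()["force"])
    if k<2:
        cv2.imwrite(f"pics/f{k}.png",i)
print(np.mean(F,0),np.std(F,0));go([.559,.203,.1423])
a,b=cv2.imread("pics/f0.png"),cv2.imread("pics/f1.png")
cv2.imwrite("pics/crop4.png",np.hstack([c(a,325,100,100,75),c(b,240,90,100,75)]))
```

```text
[-3.4299  1.9768  8.5096] [0.8196 0.5384 0.5933]
pos [0.5595 0.2033 0.1426] y-yaw -13.387009141181167 tilt [0.0009 0.0007] tool shift units [-0.0047 -0.0055  0.0039]
```

View pics/crop4.png

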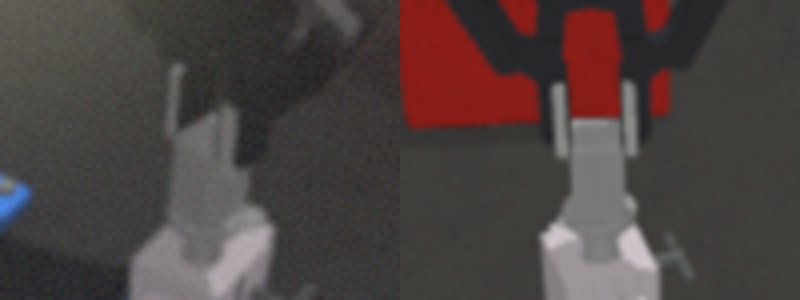

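The net push is about 8.5 + 3.7 = 12.2 N, allowing for the plunger's own weight. The force grew 1.2 N/mm from first touch, which matches the anvil spring. The crop shows the rod in the guide, the head still held, and the flange about 20 mm above the block. Handing in.

```bash
python3 -c "
from plant import ticket;print(ticket.sign_off())"
```

```text
the job is handed in; nothing more can be done
None
```

The job is handed in: the square-headed plunger is in the farther stand's guide, still gripped and pushing the anvil down at about 12 N; the sign-off returned no verdict.

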